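Hasp the nest box, then lift and draw the sagging gate bolt and hold the pen gate ajar

TASK

The hamsters are shut up in the wooden nest box inside the pen: first swing the steel hasp on top of the box over until it lies flat on its staple, so that they stay in. Then open the pen's small gate: lift the sagging bolt by its brass knob so that its nose clears the bent-up lip of the keeper, draw it right back out of the keeper, and swing the gate outward. The gate springs shut by itself, so finish still holding it, motionless, ajar by about a hand's width (80 mm or so at its latch edge), with the bolt drawn and the hasp still down; leave everything else on the bench where it is.

Things in the scene. Friction and masses are not known exactly. Their poses are not given: they have to be found in the camera images.
- pen: hamster pen, pine, ply and clear acrylic, open on top, fixed. Origin on the bench under the gate's hinge axis, in the plane of the gate's front face; x along the shut gate from hinge to latch post, y into the pen, z up. Covers x -50..450, y 0..270 mm; walls 180 high, gate and gate posts 205. Inside: nest box (x 75..265, y 95..255, top z 150), orange wheel, dish
- gate (a joint): opening angle of the gate, rad: 0 shut; grows as it swings outward, its latch edge going to the pen's -y side (clockwise from above). Spring hinges push it shut: 0.25 N m at 0, 0.45 N m at 0.4 rad (about 4 N at the knob). 200 mm wide from hinge axis to latch edge, 18 thick. 80 mm at the latch edge is 0.4 rad. The bolt in the keeper holds it shut
- gate_edge (a point): point on the top part of the gate's latch edge, front face, 200 mm above the bench, 199 mm from the hinge axis; its x axis runs along the gate from hinge to latch edge
- bolt (a joint): how far the barrel bolt is drawn back along its own length, m: 0 fully shot into the keeper, 0.042 fully drawn (towards the hinge, pen -x); about 1 N of friction. Its nose is out of the keeper beyond 0.024. The rear guide it tips about is 60 mm from the gate's hinge axis, 175 mm above the bench; the knob is 95 mm beyond that guide when shot, 53 mm when drawn
- bolt_lift (a joint): lift of the bolt about its rear guide, rad: 0 sagging fully (0.07 below level; it falls back there, about 1.5 N at the knob), 0.15 the most the tall front strap allows. Its nose hangs 11 mm below the lip's top: 0.075 (7 mm at the knob) just frees it, 0.11 (10.5 mm at the knob) is a good lift. Unlifted, the bolt stops dead after 3 to 5 mm
- bolt_knob (a point): middle of the grip of the bolt's brass knob: a level round stud, 12 mm thick with a 15 mm ball end, standing 58 mm out from the bolt to the gate's front (pen -y). This point is 36 mm out from the bolt's axis, 45 from the gate's face, about 168 above the bench, 37 below the gate's top. x along the bolt to its nose, y along the stud to the gate, z up. 25 mm free either side along x
- keeper_lip (a point): middle of the top edge of the keeper's bent-up lip, 159 mm above the bench. The keeper is an open-topped steel trough 34 x 21 mm on the latch post; the lip, 3 mm thick, closes its gate end below the bolt's rod, and its front cheek (top at 182 mm) keeps the nose from coming out forwards
- bolt_nose (a point): underside of the bolt's nose, a steel block 14 x 12 x 22 mm at the end of the 10 mm rod, whose tooth hangs 11 mm below the rod, behind the lip
- hasp (a joint): angle of the hasp's strap, rad: 0 flat on the nest box with the staple standing up through its slot; grows as it opens up and over to the pen's +x side (1.57 upright, at most 2.6). It starts standing open at 1.7 to 2.15; its stiff hinge keeps it where it is left (about 0.5 N at the tip moves it)
- hasp_hinge (a point): middle of the hasp's hinge pin, 154 mm above the bench on the nest box (box top 150); axes as the pen's, the pin along y. The closed strap reaches 94 mm from here to the pen's -x side, 28 mm wide, 3 thick. The staple, a 5 mm wire loop 20 mm high, stands 61 to 73 mm from the pin on that side
- hasp_tip (a point): free end of the hasp's strap, 94 mm from the pin
- water_bowl: small blue ceramic bowl, 90 mm wide, 38 mm high, on the bench; leave alone. Origin at the centre of its underside
- screwdriver: red-handled screwdriver, 190 mm long, lying on the bench; leave alone
- glasses_case: black spectacle case, 155 x 58 x 36 mm, on the bench; leave alone. Origin at the centre of its underside
- marker: black pen with blue cap, 140 mm long, 13 mm thick, on the bench; leave alone
- scissors: steel dissecting scissors, 130 mm long, flat on the bench; leave alone
- wipes_tub: white and blue tub of wipes, 84 mm diameter, 170 mm high, standing on the bench; leave alone. Origin at the centre of its underside
- food_dish: white ceramic dish, 64 mm wide, 26 mm high, inside the pen beside the wheel; leave alone. Origin at the centre of its underside

How it is judged:
On the way, in this order (a step that is already met when the one before it is completed fails the run):
1. the hasp lies flat on its staple while the bolt is still shot and the gate shut (value of joint hasp below 0.08 rad and value of joint bolt below 0.012 m and value of joint gate below 0.06 rad), for 0.2 s.
2. the bolt is drawn out of the keeper, the gate not yet swung open (value of joint bolt above 0.024 m and value of joint gate below 0.2 rad and value of joint hasp below 0.1 rad).
At the end, for the whole second after the job is handed in: the gate is held ajar by the fingers against its springs, 0.25 to 0.6 rad open (50 to 115 mm at the latch edge) and still, the fingers touching the gate or its bolt with more than 1 N; the bolt is drawn at least 22 mm; the hasp lies flat on its staple (under 0.1 rad) (value of joint gate between 0.25 and 0.6 rad and velocity of joint gate between -0.05 and 0.05 rad/s and contact force between gate and the fingers above 1 N and value of joint bolt above 0.022 m and value of joint hasp below 0.1 rad); the arm keeps its last pose, push and grip.
It fails at once if a thing on the bench or the dish in the pen is moved more than 30 mm (distance of any of water_bowl, screwdriver, glasses_case, marker, scissors, wipes_tub, food_dish from where it was at the start of the episode above 0.03 m).
It also fails if it takes over 46 s, if anything falls off the work surface, if the arm or the gripper's body presses on something with over 40 N, if the wrist force passes 120 N, or if a joint passes its speed limit or range.

ROBOT

A 7-joint arm with a two-finger parallel gripper is mounted at the origin on the work surface. World frame = base frame: x ahead of the robot, y to its left, z up, the work surface at z = 0. Lengths are in m, angles in rad, forces in N, time in s.
With the tool pointing down it reaches from about 0.4 to 0.925 m from the base axis. Payload 4.1 kg.
Tool frame: the origin (TCP) lies on the mounting face of the last link; the fingertips stand env.tip_reach ahead of it and the grasp point (between the pads) lies 155 mm ahead of it (env.tip_reach is the distance from the TCP to the fingertips, in m); z points along the fingers, y is the line along which they close (so a half turn about z gives the same grasp; the last joint's range is limited). The gripper opens to 85 mm and grips with 20 to 120 N. Pads are 22 mm wide; open, the fingers measure 114 mm over their backs; the gripper's body (76 mm by 85 mm) begins 54 mm behind the grasp point. The pads swing forward as they close: fully open they stand 13 mm farther back than shut.
Start: joints at [-0.099, 0.398, 0.045, 1.537, -0.019, 1.207, -0.051], TCP at [0.65, 0, 0.405] pointing down, gripper open.
Joint ranges: [-2.82, 2.82], [-0.49, 2.23], [-1.37, 1.46], [0, 2.46], [-1.36, 4.5], [0.23, 2], [-2.94, 2.94]. Speed limits (rad/s): [2.57, 2.57, 3.14, 3.14, 3.14, 3.14, 3.14].

INTERFACE

Orientations are given as a rotation vector (axis times angle).
In Python, from bench import env, optics, sign_off gives the robot as it stands.
- The arm moves only by the shell command python3 -m jog 'ROWS' [OPENING] [FORCE]. ROWS is JSON, a list of rows, each a list of 6 numbers: the shift along the tool's x, y, z in cm, then the turn, a rotation vector about the tool's x, y, z in degrees. In form: [[x, y, z, ax, ay, az], ...]. A call has 1 to 12 rows; each row shifts and turns the commanded pose from where the row before left it, along the tool's axes as they then stand; what a row does not reach is not made up. A row lasts 1/10 s, in which the tool goes at most 50 mm and 8.59 degrees, less where a joint would pass 70% of its speed; a pose out of reach is approached as far as the arm can. A call with a gripper value outside its range is refused whole. OPENING is the finger opening in cm, from 0 to 8.54, set as the call begins (- or left out, the last holds). The fingers move at their own pace and stop on an object; FORCE is the grip in N (left out, the last holds). Time passes only in rows, so rows that do not move let the fingers close. It gives the time, the measured TCP pose, the force, the opening and the grip force at its end, in the units of the state.
- env.get_obs(): the state, without advancing time (a new reading comes with each control period).
- optics.snapshot(name): name is "scene" or "side" or "wrist"; returns a dict with "img" (480x640x3 uint8, blue, green, red), "fov_y" (degrees; the focal length in pixels is half the picture's height over the tangent of half this angle, whatever the lens; pixels are square), "cx", "cy" (the principal point, pixels), "rvec" (rotation vector, rad) and "tvec" (3), from world to camera coordinates, as OpenCV has them; the wrist camera has in their place "tool_from_camera" (4x4, takes a point from camera to tool coordinates, whose origin is the TCP and whose axes are the flange's). Camera axes: x right, y down, z forward; pixel columns grow to the right and rows downward; lengths in m; the calibration is good to about 2 mm. The wrist camera is an equidistant fisheye: a pixel r from the principal point sees the ray r / f radians off the axis. A picture is of the moment at which its call begins: read the wrist's pose just before it. There is no depth.
- sign_off(): hands the job in; it is judged then, once.
The state is a dict: "time": time; "joints": joint angles; "dq": joint speeds; "tau": joint torques, N m; "ee_pos": TCP position; "ee_rot": TCP orientation; "wrist_force": force on the tool from outside, world axes, zero at the start; "moment": the same for the moment, N m; "width": finger opening in m; "grip_force": force on a finger pad.
Only numpy, scipy, OpenCV 4.12 (cv2) and the standard library are available. Lean on these libraries where they do the work, as an engineer would, in place of code of your own. Each camera call takes 0.05 s, during which the arm holds its last target. There are 200 camera calls.

## Working session

There is one attempt and no reset: what is moved stays moved. The work goes in short steps, Python scripts to look and compute and a shell command to move; the robot and the scene stay as the last step left them, time stands still between calls to the robot, and variables do not carry over. Pictures are saved under pics/ and viewed, at most 10 in all, crops included, and the job is handed in when it is done.

```bash
ls; mkdir -p pics
python3 - <<'E'
from bench import env, optics
import cv2,pickle
o=env.get_obs(); print(o['time'],o['ee_pos'],o['ee_rot'],o['width'],env.tip_reach)
d={}
for n in ("scene","side","wrist"):
    s=optics.snapshot(n); d[n]=s; cv2.imwrite(f"pics/{n}0.png",s["img"])
    print(n,s["fov_y"],s["cx"],s["cy"],s.get("rvec"),s.get("tvec"),s.get("tool_from_camera"))
d['obs']=o
pickle.dump(d,open("s0.pkl","wb"))
E
```

```text
pics
0.0 [6.49707384e-01 6.23680843e-05 4.03678288e-01] [-2.22038726 -2.2206852   0.00226463] 0.08565250544737185 0.1734
scene 54.313752909512715 325.0812410700126 229.39338991799022 [ 0.94420228  2.45882271 -1.10437088] [ 0.3915489  -0.16832209  1.62126936] None
side 46.10880537634552 321.44555180000765 236.26876017845177 [ 2.06472754 -0.78021687  0.42882834] [-0.3824292   0.31943881  1.32129792] None
wrist 65.70646984690485 318.0950098174158 244.17026619131596 None None [[-4.92488384e-05 -9.50894175e-01 -3.09516181e-01  7.98242628e-02]
 [ 9.99999960e-01  3.95980571e-05 -2.80768515e-04 -2.78727900e-04]
 [ 2.79237384e-04 -3.09516182e-01  9.50894135e-01  3.17396090e-02]
 [ 0.00000000e+00  0.00000000e+00  0.00000000e+00  1.00000000e+00]]
```

View pics/scene0.png

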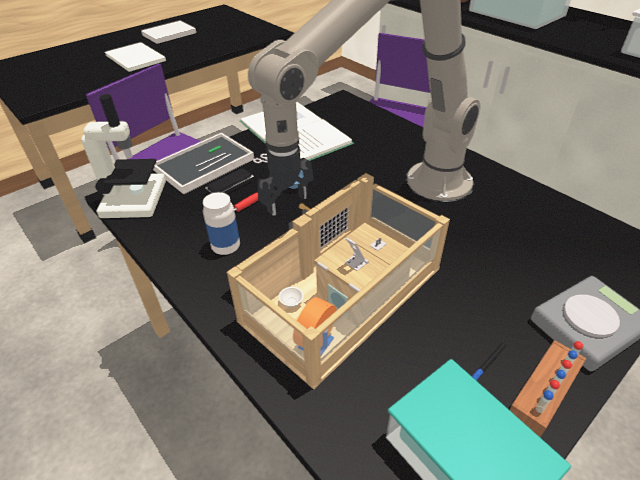

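View pics/side0.png

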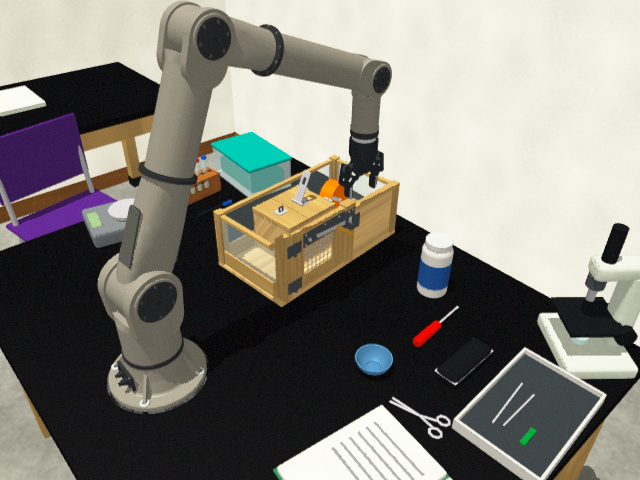

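View pics/wrist0.png

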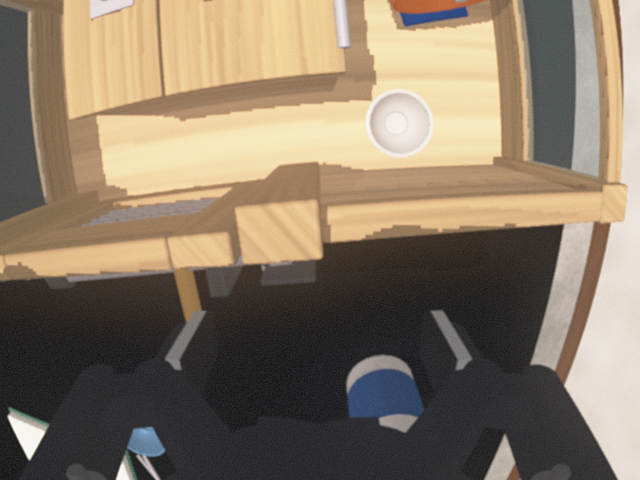

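The pen's gate faces world -y, with its hinge nearest the robot and the bolt knob at about wrist (188,290). The hasp stands upright at about side (302,188). I'll zoom in to get accurate pixels.

Run:
```python
import cv2,numpy as np
a=cv2.imread("pics/wrist0.png")[150:340,0:640]
b=cv2.imread("pics/side0.png")[150:310,210:410]
c=cv2.imread("pics/scene0.png")[170:290,290:450]
A=cv2.resize(a,(800,237),interpolation=2)
B=cv2.resize(b,(400,320),interpolation=2);B=cv2.resize(b,(437,350),interpolation=2)
C=cv2.resize(c,(363,272),interpolation=2);C=cv2.copyMakeBorder(C,0,78,0,0,0)
cv2.imwrite("pics/z1.png",np.vstack([A,np.hstack([B,C])]))
```

```text
(no output)
```

View pics/z1.png

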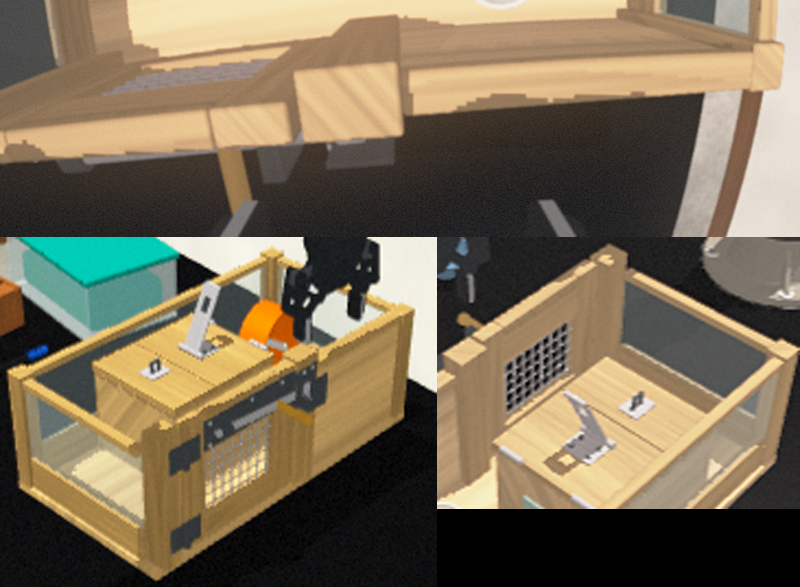

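```bash
cat > h.py <<'E'
import numpy as np,cv2
from scipy.spatial.transform import Rotation as R
def ray(s,u,v,o=None):
    f=240/np.tan(np.radians(s["fov_y"])/2); x,y=u-s["cx"],v-s["cy"]
    if "tool_from_camera" in s and s["tool_from_camera"] is not None:
        r=np.hypot(x,y);t=r/f;d=np.array([np.sin(t)*x/r,np.sin(t)*y/r,np.cos(t)])
        T=s["tool_from_camera"];M=R.from_rotvec(o["ee_rot"]).as_matrix()
        return np.array(o["ee_pos"])+M@T[:3,3],M@T[:3,:3]@d
    M=R.from_rotvec(np.ravel(s["rvec"])).as_matrix()
    return -M.T@np.ravel(s["tvec"]),M.T@np.array([x/f,y/f,1])
def onz(c,z): p,d=c; return p+d*(z-p[2])/d[2]
def tri(a,b):
    (p,d),(q,e)=a,b; d=d/np.linalg.norm(d);e=e/np.linalg.norm(e)
    t=np.linalg.lstsq(np.c_[d,-e],q-p,rcond=None)[0]; A,B=p+t[0]*d,q+t[1]*e
    return (A+B)/2,np.linalg.norm(A-B)
E
python3 - <<'E'
import pickle;from h import *
np.set_printoptions(precision=4,suppress=True)
d=pickle.load(open("s0.pkl","rb"));o=d['obs'];w=lambda u,v:ray(d['wrist'],u,v,o);s=lambda u,v:ray(d['side'],u,v);c=lambda u,v:ray(d['scene'],u,v)
for n,p,z in [("gatelatch",w(233,262),.205),("postL",w(238,260),.205),("postR",w(322,256),.205),("postRb",w(320,201),.205),("wallR",w(602,223.6),.18),("hingebot",s(282.3,306),0),("latchbot",s(394,231.5),0),
 ("knobnear gate",w(183,270),.168),("knobend",w(194,316),.168)]: print(n,onz(p,z))
print("hinge",tri(s(303.8,202.6),c(357.5,266)));print("staple",tri(s(280,209),c(378,242)));print("tip",tri(s(305,172),c(349.5,239.7)))
print("knobball",tri(s(345,228),c(302,208)))
E
```

```text
gatelatch [0.6074 0.0163 0.205 ]
postL [0.61   0.0174 0.205 ]
postR [0.6509 0.0196 0.205 ]
postRb [0.6499 0.0463 0.205 ]
wallR [0.8379 0.0319 0.18  ]
hingebot [ 0.3649 -0.0078  0.    ]
latchbot [0.8617 0.0375 0.    ]
knobnear gate [ 0.5651 -0.0034  0.168 ]
knobend [ 0.5681 -0.0358  0.168 ]
hinge (array([0.5996, 0.1901, 0.1424]), np.float64(0.01533554068351882))
staple (array([0.5108, 0.1812, 0.1593]), np.float64(0.0021397729373707447))
tip (array([0.6162, 0.1893, 0.2394]), np.float64(0.003376856145002864))
knobball (array([ 0.5728, -0.0309,  0.1743]), np.float64(0.007672462937816604))
```

```bash
python3 -m jog '[[0,0,-1.5,0,0,-5.2],[2.4,0.2,-1.5,0,0,0],[2.4,0.2,0,0,0,0],[2.4,0.2,0,0,0,0],[2.4,0.2,0,0,0,0],[2.4,0.2,0,0,0,0],[2.4,0.2,0,0,0,0],[2.4,0.2,0,0,0,0],[2.4,0,0,0,0,0],[0,0,0,0,0,0]]' 0 30
cat > p.py <<'E'
from h import *; from bench import env
def pen(p,O=(0.411,-0.002),yaw=np.radians(5.2)):
    c,s=np.cos(yaw),np.sin(yaw);x,y=p[0]-O[0],p[1]-O[1];return np.array([x*c+y*s,-x*s+y*c,p[2]])
if __name__=="__main__":
    o=env.get_obs();M=R.from_rotvec(o['ee_rot']).as_matrix()
    print(o['time'],"tip pen mm",np.round(1000*pen(o['ee_pos']+M[:,2]*env.tip_reach),1),"F",np.round(o['wrist_force'],1),"toolx yaw",np.degrees(np.arctan2(M[1,0],M[0,0])),"z",M[:,2].round(3))
E
python3 p.py
```

```text
time: 1.15
ee_pos: [0.6453, 0.1976, 0.434]
ee_rot: [-2.108, -2.325, -0.002]
wrist_force: [-0.8, 1.1, -0.3]
width: -0.0004
grip_force: 0.0
1.15 tip pen mm [251.2 178.1 260.6] F [-0.8  1.1 -0.3] toolx yaw 95.60676658743513 z [-0.002  0.003 -1.   ]
```

```bash
python3 -m jog '[[-0.4,0,1.5,0,0,0],[0,0,1.5,0,0,0],[0,0,1.6,0,0,0],[0,0,0,0,0,0]]'; python3 p.py
python3 - <<'E'
from bench import env,optics
import cv2,numpy as np,pickle
d={'obs':env.get_obs()}
for n in("side","scene"): d[n]=optics.snapshot(n)
pickle.dump(d,open("s1.pkl","wb"))
a=cv2.resize(d["side"]["img"][130:290,230:390],(400,400),interpolation=2);b=cv2.resize(d["scene"]["img"][180:310,290:420],(400,400),interpolation=2)
cv2.imwrite("pics/z2.png",np.hstack([a,b]))
E
```

```text
time: 1.55
ee_pos: [0.6461, 0.1861, 0.3843]
ee_rot: [-2.12, -2.315, 0.011]
wrist_force: [0.3, -0.8, 0.6]
width: 0.0
grip_force: 0.0
1.55 tip pen mm [250.  165.5 210.9] F [ 0.3 -0.8  0.6] toolx yaw 95.05172453151901 z [-0.007 -0.003 -1.   ]
```

View pics/z2.png

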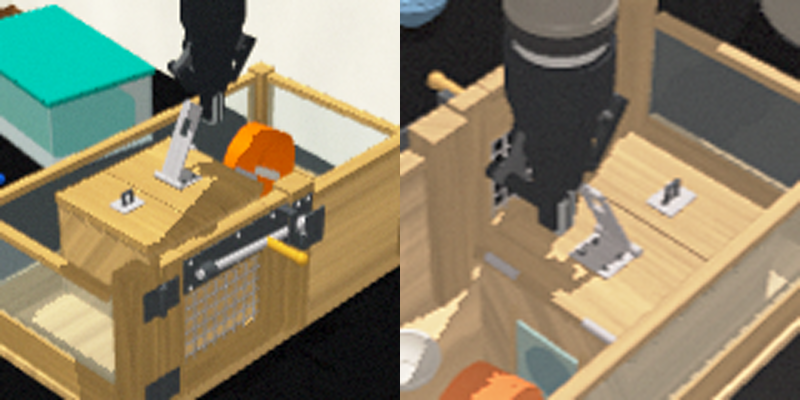

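Run:
```python
import pickle;from h import *;from p import pen
d=pickle.load(open("s1.pkl","rb"))
def T(n,a,b):
    p,e=tri(ray(d['side'],230+a[0]*.4,130+a[1]*.4),ray(d['scene'],290+(b[0]-400)*.325,180+b[1]*.325));print(n,(1000*pen(p)).round(),round(e*1000,1))
T("finger",(215,122),(553,228));T("striptip",(193,103),(592,190));T("hinge",(178,180),(606,258));T("staple",(126,200),(672,192));T("knobball",(304,257),(436,78))
T("keeper",(315,208),(436,78));
```

```text
finger [251. 163. 209.] 6.9
striptip [227. 176. 239.] 9.1
hinge [200. 174. 146.] 6.4
staple [115. 173. 157.] 4.5
knobball [152. -62. 170.] 7.9
keeper [186. -37. 205.] 23.2
```

```bash
python3 -m jog '[[0.3,-1.3,-0.1,0,0,0],[0.3,-1.3,-0.1,0,0,0],[0,-1.3,-0.1,0,0,0],[0,-1.3,0,0,0,0],[0,-1.3,0.5,0,0,0],[0,-1.2,0.5,0,0,0],[0,-0.7,0.8,0,0,0],[0,-0.6,0.8,0,0,0],[0,-0.4,0.8,0,0,0],[0,-0.3,0.7,0,0,0],[0,-0.2,0.9,0,0,0],[0,0,0,0,0,0]]'; python3 p.py
```

```text
time: 2.85
ee_pos: [0.5472, 0.1853, 0.3399]
ee_rot: [-2.117, -2.319, 0.004]
wrist_force: [-0.5, 0.6, -0.3]
width: 0.0003
grip_force: 0.0
2.85 tip pen mm [152.1 174.1 166.5] F [-0.5  0.6 -0.3] toolx yaw 95.21054258354695 z [-0.003 -0.001 -1.   ]
```

```bash
python3 -m jog '[[0,0,0.4,0,0,0],[0,0,0.4,0,0,0],[0,0,0.3,0,0,0],[0,0,0.2,0,0,0],[0,0,0.1,0,0,0],[0,0,0,0,0,0],[0,0,0,0,0,0]]'; python3 p.py
python3 - <<'E'
from bench import env,optics
import cv2,numpy as np,pickle
d={'obs':env.get_obs()}
for n in("side","scene"): d[n]=optics.snapshot(n)
a=cv2.resize(d["side"]["img"][130:290,230:390],(400,400),interpolation=2);b=cv2.resize(d["scene"]["img"][180:310,290:420],(400,400),interpolation=2)
cv2.imwrite("pics/z3.png",np.hstack([a,b]))
E
```

```text
time: 3.55
ee_pos: [0.5478, 0.1856, 0.3289]
ee_rot: [2.118, 2.32, 0.0]
wrist_force: [-2.7, -1.4, 7.3]
width: -0.0003
grip_force: 3.4
3.55 tip pen mm [153.2 174.4 155.5] F [-2.7 -1.4  7.3] toolx yaw 95.20103140009286 z [ 0.  0. -1.]
```

View pics/z3.png

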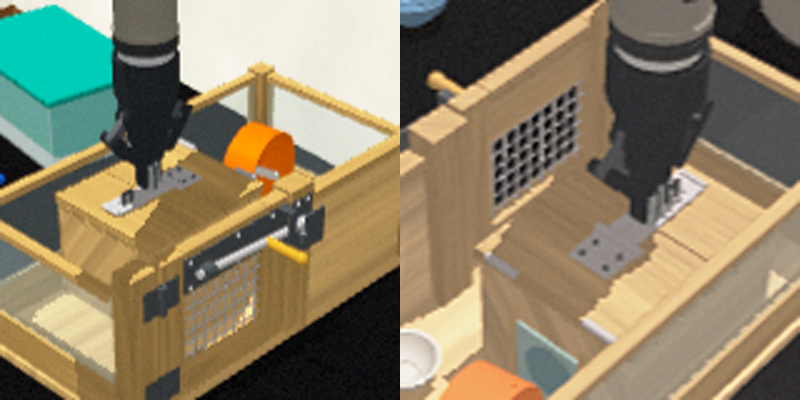

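The hasp is down flat, with the staple through its slot (side crop around (128,200)). Next I'll lift away and move over the knob.

```bash
python3 -m jog '[[0,0,-2.5,0,0,0],[0,0,-4,0,0,0],[0,0,-4,0,0,0],[-2.7,0,0,0,0,0],[-2.7,0,0,0,0,0],[-2.7,0,0,0,0,0],[-2.7,0,0,0,0,0],[-2.7,0,0,0,0,0],[-2.7,0,0,0,0,0],[-2.7,0,0,0,0,0],[-2.7,0,0,0,0,0],[0,0,0,0,0,0]]'
python3 -m jog '[[0,0,0,0,0,0],[0,0,0,0,0,0],[0,0,0,0,0,0]]' 4.5; python3 p.py
python3 - <<'E'
from bench import env,optics
import cv2,numpy as np,pickle
d={'obs':env.get_obs()}
for n in("wrist","side","scene"): d[n]=optics.snapshot(n)
pickle.dump(d,open("s2.pkl","wb"))
a=cv2.resize(d["side"]["img"][170:290,280:400],(300,300),interpolation=2);b=d["wrist"]["img"];b=cv2.resize(b[160:],(500,250))
c=cv2.resize(d["scene"]["img"][180:310,290:420],(300,300),interpolation=2)
I=np.zeros((600,800,3),np.uint8);I[:300,:300]=a;I[300:,:300]=c;I[:320,300:]=cv2.resize(d["wrist"]["img"][100:420,70:570],(500,320));cv2.imwrite("pics/z4.png",I)
E
```

```text
time: 4.85
ee_pos: [0.5673, -0.0346, 0.4328]
ee_rot: [2.125, 2.31, -0.003]
wrist_force: [-0.9, -0.6, 0.7]
width: 0.0
grip_force: 0.0
time: 5.15
ee_pos: [0.5674, -0.028, 0.4327]
ee_rot: [-2.115, -2.323, -0.001]
wrist_force: [-1.1, 0.8, 0.3]
width: 0.0435
grip_force: 0.0
5.15 tip pen mm [153.4 -40.  259.3] F [-1.1  0.8  0.3] toolx yaw 95.35310087632128 z [ 0.     0.001 -1.   ]
```

View pics/z4.png

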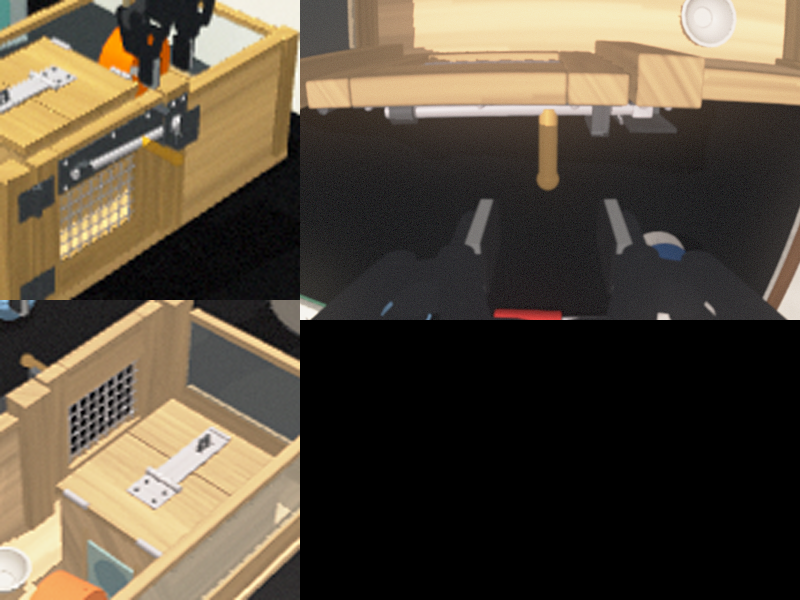

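Run:
```python
import pickle;from h import *;from p import pen
d=pickle.load(open("s2.pkl","rb"));o=d['obs'];print("tool",(1000*pen(o['ee_pos'])).round(1))
for n,u,v,z in [("root",318,216,.168),("ball",318,281,.168),("gateface@knob",318,206,.205),("latch",397,204,.205),("facehinge",78,208,.205)]: print(n,(1000*pen(onz(ray(d['wrist'],u,v,o),z))).round(1))
```

```text
tool [153.4 -40.1 432.7]
root [153.  -16.8 168. ]
ball [153.1 -62.3 168. ]
gateface@knob [153.   -2.2 205. ]
latch [196.1  -0.7 205. ]
facehinge [  2.6  -0.4 205. ]
```

```bash
python3 -m jog '[[-0.7,0,2,0,0,0],[0,0,2.5,0,0,0],[0,0,2.5,0,0,0],[0,0,2,0,0,0],[0,0,1.2,0,0,0],[0,0,0.6,0,0,0],[0,0,0,0,0,0]]'; python3 -m jog '[[0,0,0,0,0,0],[0,0,0,0,0,0],[0,0,0,0,0,0],[0,0,0,0,0,0],[0,0,0,0,0,0]]' 0 50; python3 p.py
```

```text
time: 6.0
ee_pos: [0.568, -0.0364, 0.3244]
ee_rot: [-2.118, -2.32, 0.001]
wrist_force: [-0.5, -0.4, 0.7]
width: 0.0451
grip_force: 0.0
time: 6.5
ee_pos: [0.5679, -0.0365, 0.3252]
ee_rot: [-2.118, -2.32, -0.0]
wrist_force: [-2.6, 0.6, 3.2]
width: 0.0107
grip_force: 48.3
6.5 tip pen mm [153.1 -48.6 151.8] F [-2.6  0.6  3.2] toolx yaw 95.19840444700827 z [ 0.  0. -1.]
```

```bash
python3 -m jog '[[0,0,-0.4,0,0,0],[0,0,-0.4,0,0,0],[0,0,-0.3,0,0,0],[0,0,0,0,0,0]]'; python3 p.py; python3 -m jog '[[0,-0.4,0,0,0,0],[0,-0.4,0,0,0,0],[0,-0.4,0,0,0,0],[0,0,0,0,0,0]]'; python3 p.py
```

```text
time: 6.9
ee_pos: [0.5681, -0.0364, 0.3362]
ee_rot: [2.118, 2.32, 0.001]
wrist_force: [0.8, 0.8, -2.1]
width: 0.0103
grip_force: 49.5
6.9 tip pen mm [153.5 -48.4 162.8] F [ 0.8  0.8 -2.1] toolx yaw 95.19910493687001 z [ 0.  0. -1.]
time: 7.3
ee_pos: [0.5552, -0.0377, 0.3357]
ee_rot: [-2.118, -2.319, 0.001]
wrist_force: [-0.9, 0.8, -2.1]
width: 0.0105
grip_force: 49.5
7.3 tip pen mm [140.2 -48.5 162.3] F [-0.9  0.8 -2.1] toolx yaw 95.19756173615329 z [-0.001  0.    -1.   ]
```

```bash
python3 -m jog '[[0,-0.4,0,0,0,0],[0,-0.4,0.1,0,0,0],[0,-0.5,0,0,0,0],[0,-0.5,0.1,0,0,0],[0,-0.5,0,0,0,0],[0,-0.3,0,0,0,0],[0,0,0,0,0,0]]'; python3 p.py
```

```text
time: 8.0
ee_pos: [0.5295, -0.04, 0.3337]
ee_rot: [-2.118, -2.319, 0.001]
wrist_force: [-1.0, 1.6, 1.6]
width: 0.0105
grip_force: 49.8
8.0 tip pen mm [114.3 -48.5 160.3] F [-1.   1.6  1.6] toolx yaw 95.2057510810699 z [-0.001  0.    -1.   ]
```

```bash
python3 -m jog '[[-0.5,-0.21,0,0,0,2.5],[-0.5,-0.22,0,0,0,2.5],[-0.5,-0.22,0,0,0,2.5],[0,0,0,0,0,0]]'; python3 p.py;  python3 -m jog '[[-0.5,-0.22,0,0,0,2.5],[-0.5,-0.22,0,0,0,2.5],[-0.5,-0.22,0,0,0,2.5],[0,0,0,0,0,0]]'; python3 p.py
```

```text
time: 8.4
ee_pos: [0.5239, -0.055, 0.3336]
ee_rot: [-2.265, -2.175, 0.0]
wrist_force: [0.2, 3.9, 2.1]
width: 0.0107
grip_force: 50.0
8.4 tip pen mm [107.4 -62.8 160.2] F [0.2 3.9 2.1] toolx yaw 87.68108623262555 z [-0.001  0.001 -1.   ]
time: 8.8
ee_pos: [0.5164, -0.0692, 0.3337]
ee_rot: [-2.401, -2.024, -0.0]
wrist_force: [0.4, 3.7, 0.3]
width: 0.0106
grip_force: 50.0
8.8 tip pen mm [ 98.8 -76.3 160.3] F [0.4 3.7 0.3] toolx yaw 80.24107234483972 z [-0.001  0.001 -1.   ]
```

```bash
python3 -m jog '[[-0.5,-0.22,0,0,0,2.5],[-0.5,-0.22,0,0,0,2.5],[-0.5,-0.22,0,0,0,2.5],[0,0,0,0,0,0],[0,0,0,0,0,0],[0,0,0,0,0,0],[0,0,0,0,0,0],[0,0,0,0,0,0]]'; python3 p.py
python3 - <<'E'
from bench import env,optics
import cv2,numpy as np,pickle
d={'obs':env.get_obs()}
for n in("wrist","side","scene"): d[n]=optics.snapshot(n)
pickle.dump(d,open("s3.pkl","wb"))
I=np.zeros((600,800,3),np.uint8);I[:400,:400]=cv2.resize(d["side"]["img"][150:310,210:370],(400,400),interpolation=2);I[:400,400:]=cv2.resize(d["scene"]["img"][170:300,290:420],(400,400),interpolation=2)
I[400:,:267]=cv2.resize(d["wrist"]["img"],(267,200));cv2.imwrite("pics/z5.png",I)
E
```

```text
time: 9.6
ee_pos: [0.5072, -0.0823, 0.3338]
ee_rot: [-2.529, -1.863, -0.001]
wrist_force: [0.3, 5.5, 0.9]
width: 0.0107
grip_force: 50.0
9.6 tip pen mm [ 88.6 -88.5 160.4] F [0.3 5.5 0.9] toolx yaw 72.77492601123217 z [ 0.     0.001 -1.   ]
```

View pics/z5.png

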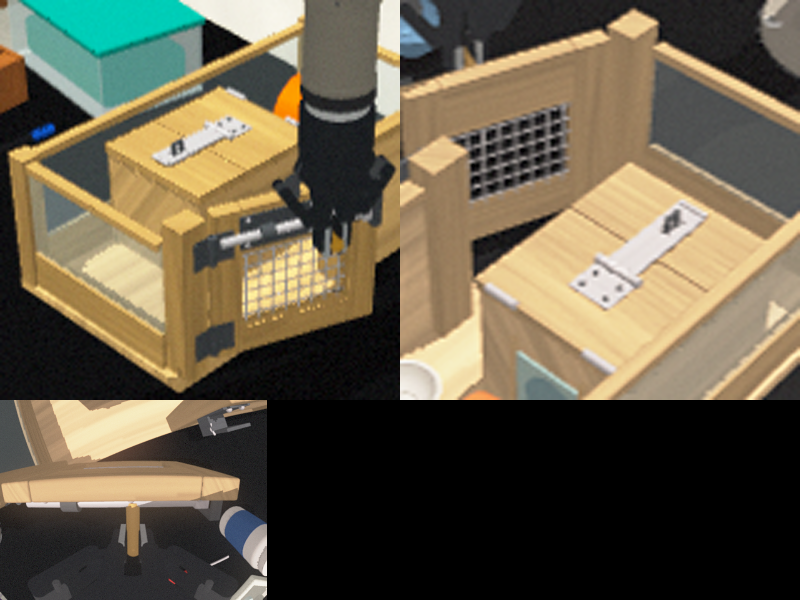

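The gate stands ajar at about 0.39 rad with the knob still gripped (side crop (330,240)). The bolt is drawn and the hasp is flat, so I'm handing in.

```bash
python3 -c "
from bench import env,sign_off
import numpy as np
print(np.abs(env.get_obs()['dq']).max());print(sign_off())"
```

```text
0.00212871446904272
the job is handed in; nothing more can be done
None
```

I handed the job in with the hasp flat on its staple, the bolt drawn about 39 mm, and the gripper holding the gate still by its knob at roughly 0.39 rad (about 80 mm ajar); nothing on the bench looked disturbed, and `sign_off()` gave no verdict.

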